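# Find the loose manifold bolt and hold its cap open

## Task

First clear the tall steel cup off the filter manifold's ledge and stand it upright on the blue mat. Then tap down on the three bolt heads to find the loose one, which sinks when pushed and stays down: push it right down, then lift its yellow cap by the black tab to at least 45 degrees and finish while still holding it up there, so that a colleague can get a spanner on the bolt. Keep the other two caps shut, open no cap before its bolt has sunk, and leave the other things on the bench where they are.

Things in the scene. Friction and masses are not known exactly. Their poses are not given: they have to be found in the camera images.
- manifold: Fixed bench filter manifold, aluminium block on a steel base plate; its place and yaw vary. Origin: on the bench surface, below the block. Axes: x away from the robot (towards the hinges), y to the left along the row of bolts, z up. Base plate 185 x 340 x 12 mm, its top at z 12, from x -117 to x 67; block 110 x 310 mm, from x -50 to x 60, its top at z 60. The part of the plate in front of the block (x -117 to -50) is the ledge.
- mat: Fixed flat round blue parking mat, 130 mm diameter, 3 mm thick, on the bench left of the manifold; origin at the centre of its underside.
- cup_center (a point): Centre (half-way up) of the tall open stainless-steel cup, 56 mm outer diameter at the rim and a little narrower at the foot, 130 mm tall, 3 mm wall, about 0.18 kg. It starts upright on the manifold's ledge (12 mm above the bench). Its z axis points up out of the mouth.
- bolt_1_top (a point): Centre of the top face of the left (+y of the manifold) bolt head: steel hexagon, about 28 mm across, standing up through the hole of its yellow cap to 80 mm above the bench (14 mm above the cap). A tight bolt does not yield. The one loose bolt (any of the three, not to be told by eye) slides down under a push of about 2 N, 7 mm in all, and stays down. Point moves with the bolt.
- bolt_1 (a joint): How far the left (+y of the manifold) bolt has sunk, m: 0 at the start, 0.007 fully down; a tight one stays near 0 (under 0.002).
- cap_1_tab (a point): Centre of the part of the black lifting tab to grip on the left (+y of the manifold) cap. The cap is a yellow hinged plate 98 mm (x) x 52 mm (y) x 6 mm lying on the block, 0.12 kg, with a hole around the bolt; hinge at its far edge (+x), tab near its front edge. Tab: 16 mm wide along y, 10 mm along x, 29 mm tall, its top 10 mm above this point, the plate's top 18 mm below this point; the point is 85 mm above the bench when shut. Point and axes turn with the cap.
- cap_1_hinge (a point): Point on the left (+y of the manifold) cap's hinge axis, in the middle of the cap; the axis runs along the manifold's y. The tab point is 90 mm from it towards the robot and 19 mm above it when shut.
- cap_1 (a joint): Opening angle of the left (+y of the manifold) cap, rad: 0 shut, grows as the tab is lifted up and back, stop at 1.2. The cap swings freely and falls shut by itself when let go, from any angle.
- bolt_2_top (a point): Centre of the top face of the middle bolt head: steel hexagon, about 28 mm across, standing up through the hole of its yellow cap to 80 mm above the bench (14 mm above the cap). A tight bolt does not yield. The one loose bolt (any of the three, not to be told by eye) slides down under a push of about 2 N, 7 mm in all, and stays down. Point moves with the bolt. Same make as no. 1.
- bolt_2 (a joint): How far the middle bolt has sunk, m: 0 at the start, 0.007 fully down; a tight one stays near 0 (under 0.002).
- cap_2_tab (a point): Centre of the part of the black lifting tab to grip on the middle cap. The cap is a yellow hinged plate 98 mm (x) x 52 mm (y) x 6 mm lying on the block, 0.12 kg, with a hole around the bolt; hinge at its far edge (+x), tab near its front edge. Tab: 16 mm wide along y, 10 mm along x, 29 mm tall, its top 10 mm above this point, the plate's top 18 mm below this point; the point is 85 mm above the bench when shut. Point and axes turn with the cap.
- cap_2_hinge (a point): Point on the middle cap's hinge axis, in the middle of the cap; the axis runs along the manifold's y. The tab point is 90 mm from it towards the robot and 19 mm above it when shut.
- cap_2 (a joint): Opening angle of the middle cap, rad: 0 shut, grows as the tab is lifted up and back, stop at 1.2. The cap swings freely and falls shut by itself when let go, from any angle.
- bolt_3_top (a point): Centre of the top face of the right (-y of the manifold) bolt head: steel hexagon, about 28 mm across, standing up through the hole of its yellow cap to 80 mm above the bench (14 mm above the cap). A tight bolt does not yield. The one loose bolt (any of the three, not to be told by eye) slides down under a push of about 2 N, 7 mm in all, and stays down. Point moves with the bolt. Same make as no. 1.
- bolt_3 (a joint): How far the right (-y of the manifold) bolt has sunk, m: 0 at the start, 0.007 fully down; a tight one stays near 0 (under 0.002).
- cap_3_tab (a point): Centre of the part of the black lifting tab to grip on the right (-y of the manifold) cap. The cap is a yellow hinged plate 98 mm (x) x 52 mm (y) x 6 mm lying on the block, 0.12 kg, with a hole around the bolt; hinge at its far edge (+x), tab near its front edge. Tab: 16 mm wide along y, 10 mm along x, 29 mm tall, its top 10 mm above this point, the plate's top 18 mm below this point; the point is 85 mm above the bench when shut. Point and axes turn with the cap.
- cap_3_hinge (a point): Point on the right (-y of the manifold) cap's hinge axis, in the middle of the cap; the axis runs along the manifold's y. The tab point is 90 mm from it towards the robot and 19 mm above it when shut.
- cap_3 (a joint): Opening angle of the right (-y of the manifold) cap, rad: 0 shut, grows as the tab is lifted up and back, stop at 1.2. The cap swings freely and falls shut by itself when let go, from any angle.
- amber_bottle: Bystander, leave alone: amber glass bottle, 68 mm diameter, 170 mm tall, black cap. Origin at its underside.
- flask: Bystander, leave alone: glass conical flask, 80 mm diameter, 120 mm tall. Origin at its underside.
- jar: Bystander, leave alone: white jar, 52 mm diameter, 60 mm tall. Origin at its underside.
- wrench: Bystander, leave alone: steel wrench lying on the bench beyond the mat, to its left. Origin at its underside.
- beaker: Bystander, leave alone: glass beaker, 72 mm diameter, 90 mm tall. Origin at its underside.
- weight: Bystander, leave alone: brass weight, 36 mm diameter, 40 mm tall. Origin at its underside.

How it is judged:
By the outcome, as a careful person would: the job done as asked, in the order asked, and still so for the second after the job is handed in, while the arm keeps its last pose, push and grip.
It also fails if it takes over 64 s, if anything falls off the work surface, if the arm or the gripper's body presses on something with over 40 N, if the wrist force passes 120 N, or if a joint passes its speed limit or range.

## Robot

A 7-joint arm with a two-finger parallel gripper is mounted at the origin on the work surface. World frame = base frame: x ahead of the robot, y to its left, z up, the work surface at z = 0. Lengths are in m, angles in degrees, forces in N, time in s.
With the tool pointing down it reaches from about 0.425 to 0.875 m from the base axis. Payload 4.7 kg.
Tool frame: the origin (TCP) lies midway between the tips of the shut fingers; the grasp point (between the pads) lies env.grip_point_offset behind it (env.grip_point_offset is the distance from the TCP to the grasp point, in m); x points along the fingers, y is the direction in which the jaws open and shut, and the axes are right-handed (so a half turn about x gives the same grasp; the last joint's range is limited). The gripper opens to 87 mm and grips with 3 to 60 N. Pads are 19 mm wide; open, the fingers measure 117 mm over their backs; the gripper's body (75 mm by 190 mm) begins 51 mm behind the grasp point.
Start: joints at [65.896, 18.392, -4.016, 83.108, 1.295, 78.541, -3.26], TCP at [0.274, -0.59, 0.201] pointing down, gripper open.
Joint ranges: [-163.93, 163.93], [-17.29, 119.83], [-79.2, 71.16], [3.27, 140.29], [-89.18, 269.18], [5.43, 117.66], [-154.24, 154.24]. Speed limits (degrees/s): [147.25, 147.25, 180, 180, 180, 180, 180].

## Interface

Orientations are given as [roll, pitch, yaw] about the fixed x, y, z axes, in that order (R = Rz(yaw) Ry(pitch) Rx(roll)).
In Python, from cell import readout, read_camera, camera_params, sign_off, spot_in, pinpoint, env gives the robot as it stands.
- The arm moves only by the shell command python3 -m pendant 'ROWS' [OPENING] [FORCE]. ROWS is a JSON object of lists of equal length, an entry for each row: "xyz": the shift along the world's x, y, z in m, a list of three; "turn": the turn about the world's z in rad. A call has 1 to 10 rows; each row shifts and turns the pose as measured when the row begins; what a row does not reach is not made up. A row lasts 1/8 s, in which the tool goes at most 62.5 mm and 10.7 degrees, less where a joint would pass 70% of its speed; a pose out of reach is approached as far as the arm can. A call is refused whole if a number of a shift passes 0.0625 or a number of a turn 0.188, either way. A call with a gripper value outside its range is refused whole. OPENING is the opening, from 0 (shut) to 1 (fully open), set as the call begins (- or left out, the last holds). The fingers move at their own pace and stop on an object; FORCE is the grip in N (left out, the last holds). Time passes only in rows, so rows that do not move let the fingers close. It gives the time, the measured TCP pose, the force and the opening at its end, in the units of the state.
- readout.get_obs(): the state, without advancing time (a new reading comes with each control period).
- read_camera(name): name is "side" or "top"; returns the picture (400x640x3 uint8, red, green, blue); there is no depth.
- camera_params(name): a dict with "fx", "fy", "cx", "cy" (pixels), "rvec" (rotation vector, rad) and "tvec" (3), from world to camera coordinates, as OpenCV has them. Camera axes: x right, y down, z forward; pixel columns grow to the right and rows downward; lengths in m; the calibration is good to about 2 mm. A picture is of the moment at which its call begins. camera_params takes no time and is no camera call.
- sign_off(): hands the job in, once; it reports no verdict.
Trained networks look in the newest picture that a camera, given by its name, has taken for a name from the list of things; names that differ only in an ending like _2 or _b are one class to them, and where a whole thing is asked for, a point or a joint stands for the part that bears it (a point fixed in the world has none). Each returns a list of dicts, best first, with "score" (0 to 1); they miss things now and then, are a little off and sometimes report something else, mostly with a low value. They report only what shows in the picture. A call takes as long as a camera call.
- spot_in(camera, name): "at" ([x, y, z] in m, in the coordinates of the camera as it stood for that picture, good to about 4 mm: the middle of the surface that is visible of it).
- pinpoint(camera, name): "at" ([x, y, z] in m, in the coordinates of the camera as it stood for that picture, good to about 4 mm: a listed point, or the origin of a listed thing).
The state is a dict: "time_s": time; "qpos": joint angles; "joint_velocities": joint speeds; "effort": joint torques, N m; "tool_pos": TCP position; "tool_rot": TCP orientation; "force": force on the tool from outside, world axes, zero at the start; "wrist_torque": the same for the moment, N m; "grip_width": finger opening in m.
Only numpy, scipy, OpenCV 4.12 (cv2) and the standard library are available. Lean on these libraries where they do the work, as an engineer would, in place of code of your own. Each camera call takes 0.05 s, during which the arm holds its last target.

## Working session

There is one attempt and no reset: what is moved stays moved. The work goes in short steps, Python scripts to look and compute and a shell command to move; the robot and the scene stay as the last step left them, time stands still between calls to the robot, and variables do not carry over. Pictures are saved under pics/ and viewed, and the job is handed in when it is done.

```bash
ls; mkdir -p pics; cat > h.py <<'E'
import numpy as np, cv2
from cell import readout, read_camera, camera_params, spot_in, pinpoint, env
def w(cam,p):
    c=camera_params(cam); R,_=cv2.Rodrigues(np.array(c["rvec"],float)); return R.T@(np.array(p)-np.array(c["tvec"]).ravel())
def proj(cam,P):
    c=camera_params(cam);K=np.array([[c["fx"],0,c["cx"]],[0,c["fy"],c["cy"]],[0,0,1]])
    return cv2.projectPoints(np.array(P,float).reshape(-1,3),np.array(c["rvec"],float),np.array(c["tvec"],float),K,None)[0].reshape(-1,2)
def snap(cam,f):
    im=read_camera(cam); cv2.imwrite("pics/"+f,im[:,:,::-1]); return im
E
python3 - <<'E'
from h import *
o=readout.get_obs(); print(o); print(env.grip_point_offset)
for c in("top","side"):
    snap(c,c+"0.png")
    print(c,"cam pos",w(c,[0,0,0]))
    for n in("manifold","mat","cup_center","bolt_1_top","cap_1_tab","cap_1_hinge"):
        for d in pinpoint(c,n)[:4]: print(c,n,round(d["score"],2),w(c,d["at"]).round(4))
E
```

```text
pics
{'time_s': 0.0, 'qpos': array([65.89763808, 18.44118704, -4.01451097, 83.17457672,  1.29510704,
       78.54190727, -3.26084822]), 'joint_velocities': array([ 0.09316558,  0.01531174,  0.07374362, -0.09250816,  0.01238461,
        0.01868435, -0.00164903]), 'effort': array([ 1.89363236e-04, -4.91285062e+01, -4.03685672e-01, -3.12524343e+01,
       -6.38834853e-02,  4.35897731e-02,  1.43640841e-04]), 'tool_pos': array([ 0.27346501, -0.58901046,  0.19944017]), 'tool_rot': array([-86.83884116,  89.8874042 , 118.07146806]), 'force': array([-0.80780593, -0.33115444,  0.59148067]), 'wrist_torque': array([ 0.04202526,  0.03386954, -0.03877041]), 'grip_width': 0.08665719135823494}
0.0187
top cam pos [0.4351025  0.04619872 1.32194561]
top manifold 0.95 [ 0.5523 -0.0671  0.0011]
top manifold 0.38 [ 0.5669 -0.1697  0.0789]
top mat 0.82 [0.4583 0.358  0.0059]
top mat 0.28 [ 0.4744 -0.3947 -0.0021]
top cup_center 0.82 [ 0.4586 -0.0197  0.0781]
top cup_center 0.68 [ 0.5265 -0.171   0.0816]
top bolt_1_top 0.47 [0.5383 0.0336 0.0769]
top cap_1_tab 0.74 [0.498  0.0212 0.0847]
top cap_1_tab 0.29 [ 0.5969 -0.0559  0.0656]
top cap_1_hinge 0.86 [0.5844 0.0394 0.0682]
top cap_1_hinge 0.63 [ 0.7243  0.318  -0.0023]
side cam pos [ 0.42462055 -1.06902236  1.2241612 ]
side manifold 0.62 [ 5.469e-01 -6.850e-02  5.000e-04]
side mat 0.86 [ 0.4551  0.3588 -0.0039]
side cup_center 0.79 [ 0.4585 -0.0187  0.0771]
side cup_center 0.68 [0.5364 0.0316 0.0807]
side cup_center 0.59 [ 0.6102 -0.159   0.0674]
side bolt_1_top 0.46 [0.5385 0.0308 0.0826]
side cap_1_tab 0.84 [0.4958 0.0249 0.0903]
side cap_1_hinge 0.8 [0.5798 0.0427 0.0678]
```

View pics/top0.png

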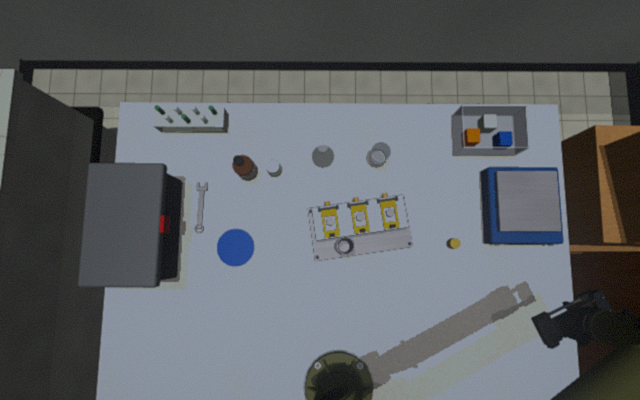

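View pics/side0.png

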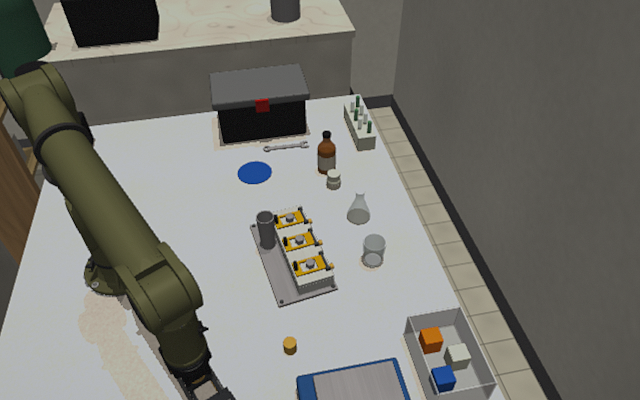

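The top view shows the cup at (344,245), mat at (236,247), and bolts at about (330,222), (360,217) and (390,212), so the manifold is yawed about +10°. The network points agree. Next I'll refine the manifold pose by fitting a model overlay.

```bash
cat >> h.py <<'E'
def M(x0,y0,yaw,P):
    c,s=np.cos(yaw),np.sin(yaw);P=np.array(P,float).reshape(-1,3)
    return np.c_[x0+c*P[:,0]-s*P[:,1],y0+s*P[:,0]+c*P[:,1],P[:,2]]
E
python3 - <<'E'
from h import *
x0,y0,yaw=0.550,-0.068,np.radians(10.5)
plate=[[-.117,.17,.012],[.067,.17,.012],[.067,-.17,.012],[-.117,-.17,.012]]
block=[[-.05,.155,.06],[.06,.155,.06],[.06,-.155,.06],[-.05,-.155,.06]]
for cam,(u,v,W,H) in {"top":(290,180,140,90),"side":(230,190,130,125)}.items():
    im=cv2.imread(f"pics/{cam}0.png"); s=5 if cam=="top" else 4.5
    c=cv2.resize(im[v:v+H,u:u+W],None,fx=s,fy=s,interpolation=cv2.INTER_CUBIC)
    cv2.imwrite(f"pics/{cam}0z.png",c)
    for q,col in((plate,(0,255,0)),(block,(255,0,255))):
        p=((proj(cam,M(x0,y0,yaw,q))-[u,v]+.5)*s).astype(int)
        cv2.polylines(c,[p],True,col,1)
    cv2.imwrite(f"pics/{cam}0o.png",c)
E
```

```text
(no output)
```

View pics/top0o.png

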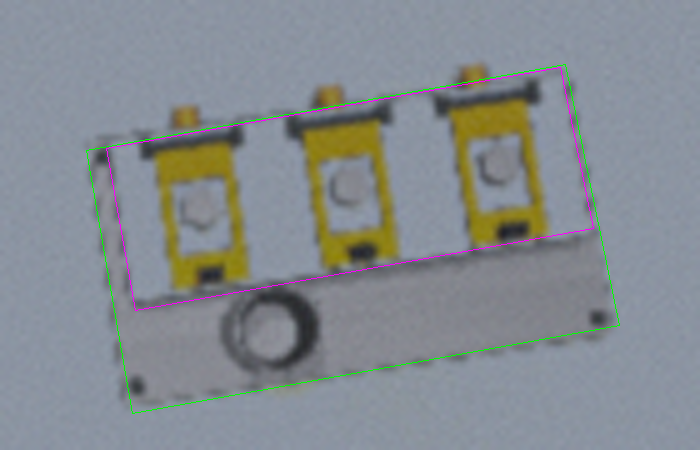

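View pics/side0o.png

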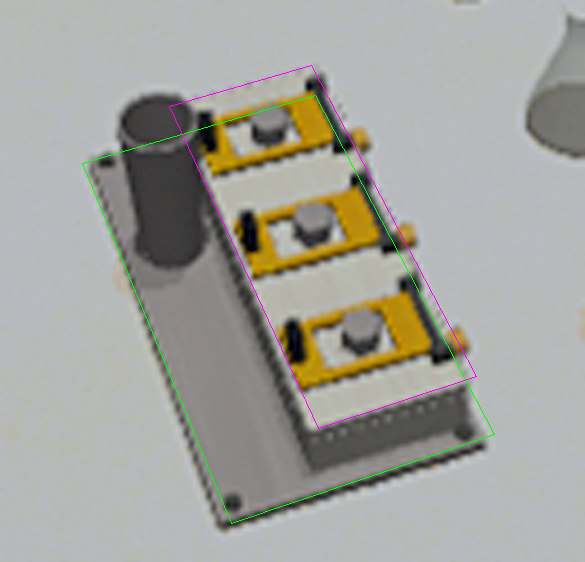

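```bash
python3 - <<'E'
from h import *
from scipy.optimize import least_squares
t=lambda a:np.array(a)/5+[290,180]-.5
s=lambda a:np.array(a)/4.5+[230,190]-.5
Y=[1,0,-1]
obs=[]
for k,(a,b) in enumerate(zip([(199,207),(350,186),(500,165)],[(272,115),(317,211),(362,321)])):
    obs+=[("top",t(a),("b",Y[k],.080)),("side",s(b),("b",Y[k],.080))]
for k,(a,b) in enumerate(zip([(210,273),(362,252),(513,231)],[(207,114),(249,213),(295,323)])):
    obs+=[("top",t(a),("t",Y[k],.095)),("side",s(b),("t",Y[k],.095))]
for cam,a,P in [("top",t((127,403)),(-.117,.17,.012)),("top",t((613,328)),(-.117,-.17,.012)),
  ("side",s((83,160)),(-.117,.17,.012)),("side",s((222,524)),(-.117,-.17,.012)),("side",s((488,442)),(.067,-.17,.012)),
  ("top",t((137,306)),(-.05,.155,.06)),("top",t((595,234)),(-.05,-.155,.06)),("side",s((312,432)),(-.05,-.155,.06)),("side",s((474,376)),(.06,-.155,.06))]:
    obs.append((cam,a,P))
def f(p,full=False):
    x0,y0,yaw,pit,bx,tx=p; r=[]
    for cam,a,P in obs:
        if P[0]=="b":P=(bx,P[1]*pit,P[2])
        elif P[0]=="t":P=(tx,P[1]*pit,P[2])
        r.append(proj(cam,M(x0,y0,yaw,[P]))[0]-a)
    return np.array(r) if full else np.ravel(r)
q=least_squares(f,[.55,-.068,.18,.09,0,-.045],loss="soft_l1")
print(q.x,np.degrees(q.x[2])); print(f(q.x,True).round(1).tolist())
x0,y0,yaw,p,bx,tx=q.x
for k in Y: print("bolt",M(x0,y0,yaw,[[bx,k*p,.08]]).round(4),"tab",M(x0,y0,yaw,[[tx,k*p,.085]]).round(4),"hinge",M(x0,y0,yaw,[[tx+.09,k*p,.066]]).round(4))
for n in ["jar","amber_bottle","weight","flask","beaker"]:
    for d in pinpoint("top",n)[:1]: print(n,w("top",d["at"]).round(3))
E
```

```text
[ 0.55019433 -0.06690671  0.15582138  0.09954447  0.00561646 -0.03990044] 8.92790723166633
[[0.4, -0.0], [-0.6, 0.1], [0.1, -0.4], [-0.6, 0.5], [-0.0, -0.7], [0.3, -0.2], [0.4, 0.3], [-0.1, 0.7], [0.4, -0.2], [0.1, 0.8], [0.6, -0.6], [0.3, 0.5], [-0.4, 0.9], [0.4, 0.9], [1.0, -0.6], [0.2, -0.8], [0.1, -1.1], [-1.2, -0.3], [-0.8, 0.1], [-0.2, -0.9], [-0.6, 0.6]]
bolt [[0.5403 0.0323 0.08  ]] tab [[0.4953 0.0252 0.085 ]] hinge [[0.5842 0.0392 0.066 ]]
bolt [[ 0.5557 -0.066   0.08  ]] tab [[ 0.5108 -0.0731  0.085 ]] hinge [[ 0.5997 -0.0591  0.066 ]]
bolt [[ 0.5712 -0.1644  0.08  ]] tab [[ 0.5262 -0.1714  0.085 ]] hinge [[ 0.6151 -0.1575  0.066 ]]
jar [0.728 0.231 0.002]
amber_bottle [ 0.726  0.318 -0.003]
weight [ 0.473 -0.395 -0.002]
flask [0.778 0.06  0.003]
beaker [ 0.777 -0.138  0.   ]
```

```bash
cat >> h.py <<'E'
from scipy.spatial.transform import Rotation as Ro
def pose():
    o=readout.get_obs(); R=Ro.from_euler("xyz",o["tool_rot"],degrees=True).as_matrix()
    return o["tool_pos"],R,np.degrees(np.arctan2(R[1,1],R[0,1])),o
E
python3 - <<'E'
from h import *
p,R,y,o=pose(); print(p,R.round(3),"jaw yaw",y)
E
python3 -m pendant '{"xyz":[[0.04,0.045,0.02],[0.04,0.045,0.01],[0.04,0.045,0],[0.03,0.05,0],[0.02,0.055,0],[0,0.06,0],[0,0.06,0],[0,0.06,0]],"turn":[0,0,0,0,0,0,0,0]}' 1 20
```

```text
[ 0.27378874 -0.58954925  0.20058238] [[ 0.     0.421 -0.907]
 [-0.    -0.907 -0.421]
 [-1.     0.     0.   ]] jaw yaw -65.08597179423853
time_s: 1.95
tool_pos: [0.4445, -0.1615, 0.231]
tool_rot: [101.7, 89.8, -53.9]
force: [0.1, -0.6, -0.3]
grip_width: 0.0869
```

```bash
python3 -m pendant '{"xyz":[[0,0.05,0],[0.01,0.05,0],[0.004,0.03,0],[0,0.01,0],[0,0,0]],"turn":[-0.14,-0.14,0,0,0]}' 1 20
python3 - <<'E'
from h import *
p,R,y,o=pose(); print(p,"jaw yaw",y)
for c in("top","side"):
    snap(c,c+"1.png")
    for d in pinpoint(c,"cup_center")[:2]: print(c,round(d["score"],2),w(c,d["at"]).round(4))
E
```

```text
time_s: 2.58
tool_pos: [0.4583, -0.0126, 0.2327]
tool_rot: [118.6, 89.5, -53.1]
force: [0.2, -0.6, -0.4]
grip_width: 0.087
[ 0.45832097 -0.01263502  0.23266611] jaw yaw -81.71693644627493
top 0.38 [ 5.501e-01 -6.770e-02 -2.000e-04]
side 0.79 [ 0.4603 -0.0183  0.0793]
```

View pics/side1.png

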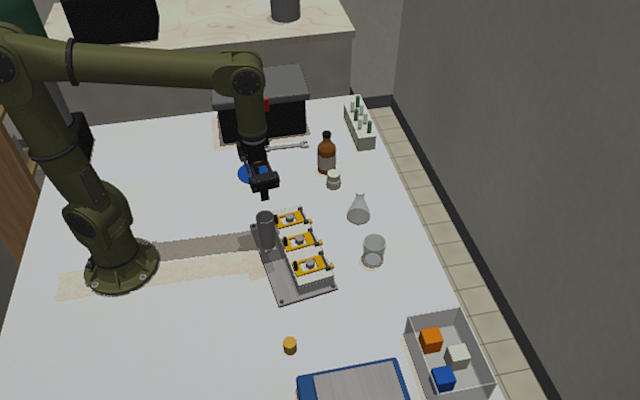

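The gripper (265,175) is above the cup (265,230). All views agree on the cup at (0.459, −0.019), so I'll centre, descend and grip.

```bash
python3 -m pendant '{"xyz":[[0.001,-0.0065,-0.02],[0,0,-0.04],[0,0,-0.04],[0,0,-0.03],[0,0,-0.015],[0,0,0]],"turn":[0,0,0,0,0,0]}' 1 20
python3 - <<'E'
from h import *
p,R,y,o=pose(); print(p,"jaw yaw",y,o["force"])
E
```

```text
time_s: 3.52
tool_pos: [0.4597, -0.0281, 0.084]
tool_rot: [124.8, 89.4, -47.8]
force: [-0.5, 1.2, 1.1]
grip_width: 0.0867
[ 0.45968536 -0.02812438  0.08401241] jaw yaw -82.62021154646395 [-0.46504175  1.21755573  1.12270039]
```

```bash
python3 -m pendant '{"xyz":[[0,0.008,0],[0,0,0]],"turn":[0,0]}' 1 20
python3 -m pendant '{"xyz":[[0,0,0],[0,0,0],[0,0,0],[0,0,0]],"turn":[0,0,0,0]}' 0 20
python3 - <<'E'
from h import *
p,R,y,o=pose(); print(p,"jaw yaw",y,o["force"],o["grip_width"])
E
```

```text
time_s: 3.78
tool_pos: [0.4615, -0.0199, 0.0861]
tool_rot: [135.6, 89.3, -37.1]
force: [-0.6, 0.3, 0.4]
grip_width: 0.0872
time_s: 4.28
tool_pos: [0.4629, -0.0198, 0.0879]
tool_rot: [140.2, 89.1, -32.4]
force: [-0.6, 2.8, -0.5]
grip_width: 0.0553
[ 0.46287174 -0.01975352  0.08788716] jaw yaw -82.63736931328953 [-0.55896038  2.84342114 -0.53673257] 0.05533095675525729
```

```bash
python3 -m pendant '{"xyz":[[0,0,0.03],[0,0,0.04],[0,0,0.04],[0,0.02,0.01],[0,0.04,0],[0,0.05,0],[0,0.05,0],[0,0.05,0],[0,0.05,0]],"turn":[0,0,0,0,0,0,0,0,0]}' 0 20
python3 - <<'E'
from h import *
p,R,y,o=pose(); print(p,"jaw yaw",y,o["force"],o["grip_width"])
snap("side","side2.png");snap("top","top2.png")
for d in pinpoint("side","cup_center")[:2]: print(round(d["score"],2),w("side",d["at"]).round(4))
for d in pinpoint("side","mat")[:2]: print(round(d["score"],2),w("side",d["at"]).round(4))
E
```

```text
time_s: 5.4
tool_pos: [0.4533, 0.2489, 0.2014]
tool_rot: [72.4, 89.6, -100.6]
force: [0.7, -0.2, -2.4]
grip_width: 0.055
[0.45332104 0.24887982 0.20144003] jaw yaw -83.01483418377963 [ 0.65798221 -0.23324938 -2.42463558] 0.054950928761818424
0.9 [0.4508 0.2485 0.1902]
0.68 [ 0.4574  0.3558 -0.0008]
0.64 [ 0.7168  0.3163 -0.0017]
```

View pics/side2.png

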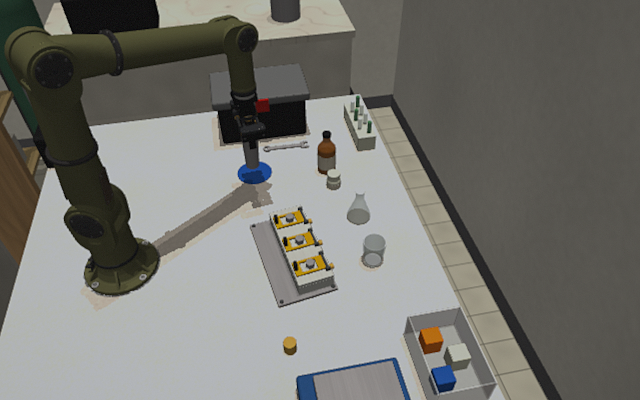

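The cup is held at (250,155) and looks upright; manifold and bystanders are undisturbed. Next I'll go to the mat at (0.457, 0.357).

```bash
python3 -m pendant '{"xyz":[[0.002,0.05,0],[0.002,0.035,-0.01],[0,0.01,-0.02],[0,0,-0.04],[0,0,-0.03],[0,0,-0.01],[0,0,0]],"turn":[0,0,0,0,0,0,0]}' 0 20
```

```text
time_s: 6.48
tool_pos: [0.4573, 0.3324, 0.0807]
tool_rot: [60.3, 88.7, -113.3]
force: [0.2, 0.2, -1.5]
grip_width: 0.0549
```

```bash
python3 -m pendant '{"xyz":[[0,0.022,0.01],[0,0.003,0],[0,0,0]],"turn":[0,0,0]}' 0 20
python3 - <<'E'
from h import *
p,R,y,o=pose(); print(p,R.round(3),"jaw yaw",y,o["force"],o["grip_width"])
snap("side","side3.png")
for d in pinpoint("side","cup_center")[:1]: print(round(d["score"],2),w("side",d["at"]).round(4))
E
```

```text
time_s: 6.85
tool_pos: [0.4596, 0.3559, 0.093]
tool_rot: [69.7, 88.8, -104.2]
force: [0.5, -0.5, -1.9]
grip_width: 0.0547
[0.45960121 0.35585194 0.09301272] [[-0.005  0.107 -0.994]
 [-0.021 -0.994 -0.106]
 [-1.     0.02   0.007]] jaw yaw -83.88310697078606 [ 0.49272006 -0.52051286 -1.88678785] 0.05470852885817839
0.83 [0.4536 0.3596 0.0797]
```

Lower until contact shows in the force.

```bash
python3 -m pendant '{"xyz":[[0,0,-0.008],[0,0,-0.004],[0,0,-0.002],[0,0,-0.002]],"turn":[0,0,0,0]}' 0 20
python3 -m pendant '{"xyz":[[0,0,-0.003],[0,0,-0.001]],"turn":[0,0]}' 0 20
```

```text
time_s: 7.45
tool_pos: [0.4609, 0.3553, 0.0789]
tool_rot: [77.2, 88.8, -96.8]
force: [-3.2, -2.0, 14.0]
grip_width: 0.0547
time_s: 7.7
tool_pos: [0.4625, 0.3562, 0.0792]
tool_rot: [88.5, 88.8, -85.5]
force: [-0.6, -0.1, 0.4]
grip_width: 0.0546
```

```bash
python3 -m pendant '{"xyz":[[0,0,0],[0,0,0],[0,0,0],[0,0,0]],"turn":[0,0,0,0]}' 1 20
python3 - <<'E'
from h import *
p,R,y,o=pose(); print(p,"jaw yaw",y,o["force"],o["grip_width"])
snap("side","side4.png")
for d in pinpoint("side","cup_center")[:1]: print(round(d["score"],2),w("side",d["at"]).round(4))
E
python3 -c "
import cv2;im=cv2.imread('pics/side4.png')[60:260,180:380];cv2.imwrite('pics/side4z.png',cv2.resize(im,None,fx=3,fy=3))"
```

```text
time_s: 8.2
tool_pos: [0.4627, 0.3565, 0.0789]
tool_rot: [89.6, 88.8, -84.4]
force: [0.7, -0.1, 0.0]
grip_width: 0.0841
[0.46274053 0.35652102 0.0789411 ] jaw yaw -83.99428933635458 [ 0.73880664 -0.14219541  0.04786097] 0.08409793209540561
0.75 [ 0.5978  0.4812 -0.    ]
```

View pics/side4z.png

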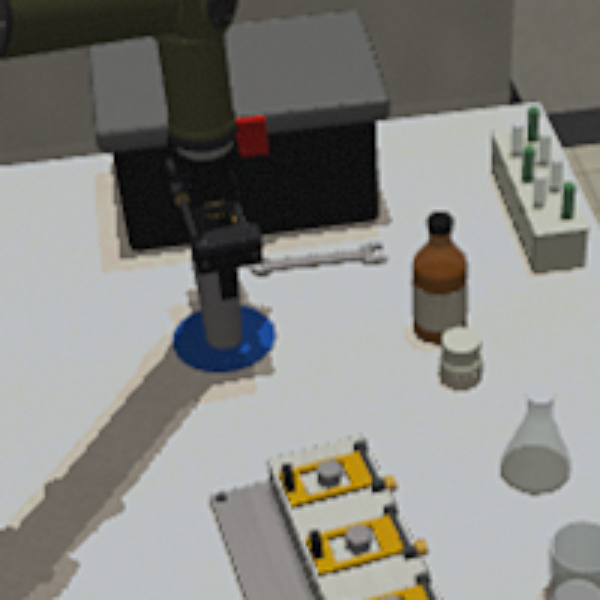

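The cup stands upright on the mat. Raising now, then to bolt 1.

```bash
python3 -m pendant '{"xyz":[[0,0,0.03],[0,0,0.045],[0,0,0.045],[0.0,0,0.02],[0.01,-0.05,0],[0.015,-0.055,0],[0.015,-0.055,0],[0.015,-0.055,0],[0.015,-0.05,0],[0,0,0]],"turn":[0,0,0,0,0.03,0,0,0,0,0]}' 1 20
python3 -m pendant '{"xyz":[[0,0,0],[0,0,0]],"turn":[0,0]}' 0 20
python3 - <<'E'
from h import *
p,R,y,o=pose(); print(p,"jaw yaw",y,o["force"],o["grip_width"])
snap("side","side5.png"); snap("top","top5.png")
for c in("side","top"):
  for d in pinpoint(c,"cup_center")[:2]: print(round(d["score"],2),w(c,d["at"]).round(4))
E
python3 -c "
import cv2;im=cv2.imread('pics/side5.png')[60:260,180:380];cv2.imwrite('pics/side5z.png',cv2.resize(im,None,fx=3,fy=3))"
```

```text
time_s: 9.55
tool_pos: [0.5312, 0.0838, 0.2234]
tool_rot: [92.4, 88.8, -79.6]
force: [0.0, 0.5, 0.3]
grip_width: 0.0868
time_s: 9.8
tool_pos: [0.5307, 0.0857, 0.2234]
tool_rot: [92.5, 88.9, -79.4]
force: [0.2, 0.7, -0.5]
grip_width: 0.0745
[0.53073444 0.08566376 0.22341903] jaw yaw -81.84998514971039 [ 0.22586161  0.65817612 -0.4934349 ] 0.07453244074762316
0.87 [0.4543 0.3533 0.0701]
0.26 [ 0.4562  0.3575 -0.0005]
0.68 [0.4556 0.3552 0.0681]
0.42 [0.5931 0.4792 0.0023]
```

View pics/side5z.png

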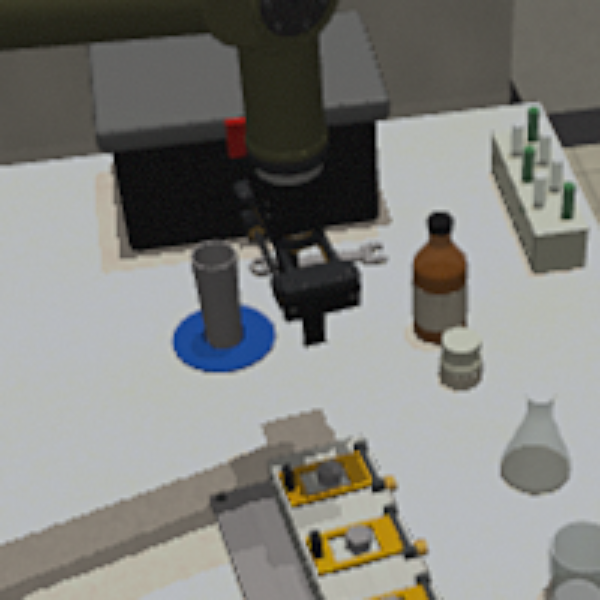

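The cup stands upright at the mat's centre (zoom (217,300)), height 0.069, and both cameras agree. On to bolt 1 (0.540, 0.032).

```bash
python3 -m pendant '{"xyz":[[0.005,-0.045,0],[0.004,-0.008,-0.03],[0,0,-0.04],[0,0,-0.03],[0,0,0],[0,0,0]],"turn":[0.01,0,0,0,0,0]}' 0 20
python3 - <<'E'
from h import *
p,R,y,o=pose(); print(p,"jaw yaw",y,o["force"],o["grip_width"])
snap("side","side6.png")
E
python3 -c "
import cv2;im=cv2.imread('pics/side6.png')[150:300,210:360];cv2.imwrite('pics/side6z.png',cv2.resize(im,None,fx=4,fy=4))"
```

```text
time_s: 10.75
tool_pos: [0.5412, 0.0353, 0.1233]
tool_rot: [105.9, 88.8, -64.9]
force: [-0.1, -0.8, 0.6]
grip_width: 0.0027
[0.54121443 0.03533723 0.12334656] jaw yaw -80.82515246911599 [-0.14893097 -0.79471481  0.58393913] 0.0027439367531453167
```

View pics/side6z.png

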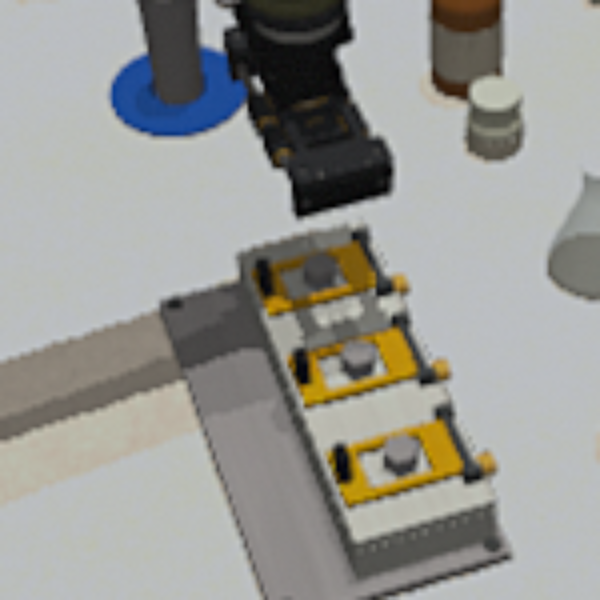

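```bash
python3 - <<'E'
from h import *
p,R,y,o=pose()
print(((proj("side",[p,p+[0,0,.05],[.5403,.0323,.08]])-[210,150])*4).round(0))
E
```

```text
[[315. 219.]
 [311. 174.]
 [317. 260.]]
```

Tip projects to (315,219), straight above bolt 1's top at (317,262), so it is aligned.

```bash
python3 -m pendant '{"xyz":[[-0.0005,-0.003,-0.02],[0,0,-0.012],[0,0,-0.004],[0,0,0]],"turn":[0,0,0,0]}' 0 20
python3 -m pendant '{"xyz":[[0,0,-0.003],[0,0,-0.003]],"turn":[0,0]}' 0 20
```

```text
time_s: 11.3
tool_pos: [0.5418, 0.0321, 0.0867]
tool_rot: [111.9, 88.7, -59.0]
force: [-0.1, 0.1, -0.3]
grip_width: 0.0004
time_s: 11.55
tool_pos: [0.5424, 0.0322, 0.081]
tool_rot: [114.4, 88.6, -56.4]
force: [0.1, -0.2, -0.7]
grip_width: 0.0004
```

```bash
python3 -m pendant '{"xyz":[[0,0,-0.002],[0,0,-0.001]],"turn":[0,0]}' 0 20
python3 -m pendant '{"xyz":[[0,0,-0.003]],"turn":[0]}' 0 20
```

```text
time_s: 11.8
tool_pos: [0.5425, 0.0323, 0.0779]
tool_rot: [114.9, 88.6, -55.9]
force: [0.3, -0.2, 0.2]
grip_width: 0.0001
time_s: 11.92
tool_pos: [0.5427, 0.0322, 0.075]
tool_rot: [115.9, 88.6, -55.0]
force: [0.2, -0.1, -0.7]
grip_width: 0.0004
```

```bash
python3 - <<'E'
from h import *
p,R,y,o=pose(); print(p,o["force"])
snap("side","side7.png");snap("top","top7.png")
a=cv2.imread('pics/side7.png')[180:280,230:330];b=cv2.imread('pics/top7.png')[180:280,300:400]
cv2.imwrite('pics/z7.png',np.hstack([cv2.resize(x,None,fx=4,fy=4,interpolation=2) for x in(a,b)]))
E
```

```text
[0.54269993 0.03224031 0.07496627] [ 0.15514357 -0.14128762 -0.72908348]
```

View pics/z7.png

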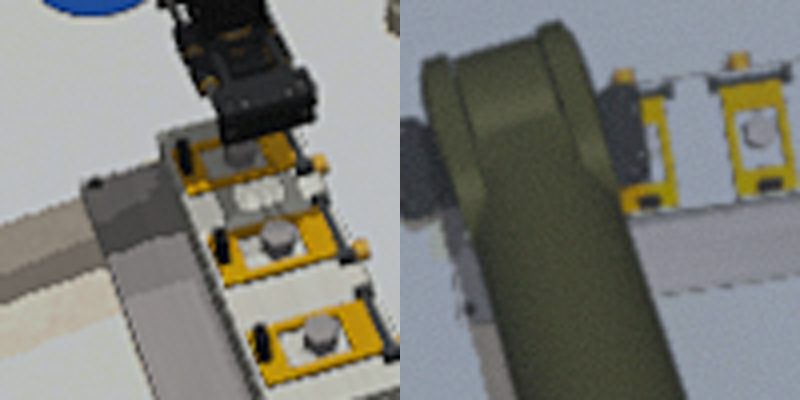

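The gripper body's near end hides the fingers, so the picture can't tell. I'll keep pushing in small steps and watch for a stop at about 0.073.

```bash
python3 -m pendant '{"xyz":[[0,0,-0.002]],"turn":[0]}' 0 20;python3 -m pendant '{"xyz":[[0,0,-0.002]],"turn":[0]}' 0 20
```

```text
time_s: 12.15
tool_pos: [0.5423, 0.0322, 0.0726]
tool_rot: [114.4, 88.7, -56.5]
force: [-0.5, -0.1, 1.0]
grip_width: 0.0004
time_s: 12.28
tool_pos: [0.5424, 0.0322, 0.0705]
tool_rot: [114.4, 88.7, -56.4]
force: [-0.3, 0.3, -1.1]
grip_width: 0.0005
```

```bash
python3 - <<'E'
from h import *
p,R,y,o=pose(); print(p,o["force"],R.round(3))
im=snap("side","side8.png")
import numpy as np
def mark(f,out,p,y,u,v,W,H,s,w_=.0435):
    im=cv2.imread(f); c=cv2.resize(im[v:v+H,u:u+W],None,fx=s,fy=s,interpolation=2)
    j=np.array([np.cos(y),np.sin(y),0])
    for P,col in((p,(0,0,255)),(p+w_*j,(0,255,0)),(p-w_*j,(0,255,255)),(np.array(p)+[0,0,.07],(255,0,0))):
        q=((proj("side",[P])[0]-[u,v]+.5)*s).astype(int); cv2.circle(c,tuple(map(int,q)),4,col,-1)
    cv2.imwrite(out,c)
mark("pics/side8.png","pics/s8m.png",p,np.radians(y),220,150,120,120,5,.0)
mark("pics/side1.png","pics/s1m.png",np.array([.4583,-.0126,.2327]),np.radians(-81.7),200,100,130,130,4.5)
mark("pics/side5.png","pics/s5m.png",np.array([.5307,.0857,.2234]),np.radians(-81.8),200,80,130,130,4.5,.037)
a=[cv2.resize(cv2.imread(f"pics/{n}.png"),(390,390)) for n in("s8m","s5m")]
cv2.imwrite("pics/m.png",np.hstack(a))
E
```

```text
[0.54235292 0.03220841 0.07045551] [-0.26816576  0.31694656 -1.12044462] [[ 0.013  0.159 -0.987]
 [-0.02  -0.987 -0.159]
 [-1.     0.021 -0.01 ]]
```

View pics/m.png

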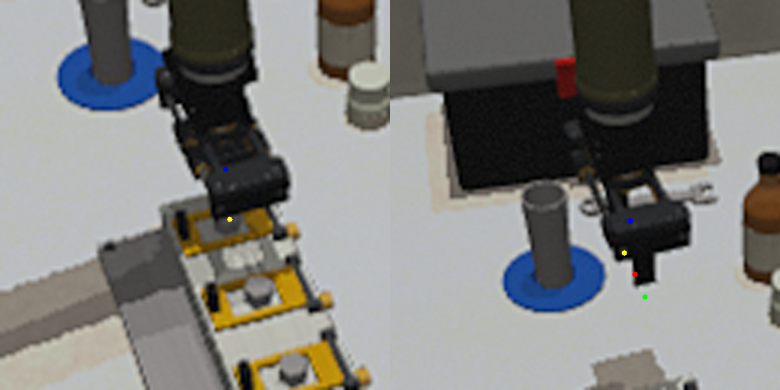

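```bash
python3 -m pendant '{"xyz":[[0,0,-0.002]],"turn":[0]}' 0 20;python3 -m pendant '{"xyz":[[0,0,-0.002]],"turn":[0]}' 0 20
```

```text
time_s: 12.45
tool_pos: [0.5423, 0.0323, 0.0682]
tool_rot: [114.1, 88.7, -56.7]
force: [0.9, -0.1, 0.1]
grip_width: 0.0007
time_s: 12.58
tool_pos: [0.5422, 0.0322, 0.066]
tool_rot: [114.0, 88.7, -56.8]
force: [0.8, 0.3, 0.1]
grip_width: 0.0004
```

```bash
python3 -m pendant '{"xyz":[[0,0,-0.002]],"turn":[0]}' 0 20;python3 - <<'E'
from h import *
snap("side","side9.png")
a=[cv2.resize(cv2.imread(f"pics/{n}.png")[190:250,250:350],None,fx=7,fy=7,interpolation=2) for n in("side0","side9")]
a=[cv2.resize(x,None,fx=.57,fy=.57) for x in a]
cv2.imwrite("pics/m9.png",np.hstack(a))
E
```

```text
time_s: 12.7
tool_pos: [0.5422, 0.0322, 0.0638]
tool_rot: [113.9, 88.7, -56.9]
force: [0.1, -0.2, 0.5]
grip_width: 0.0005
```

View pics/m9.png

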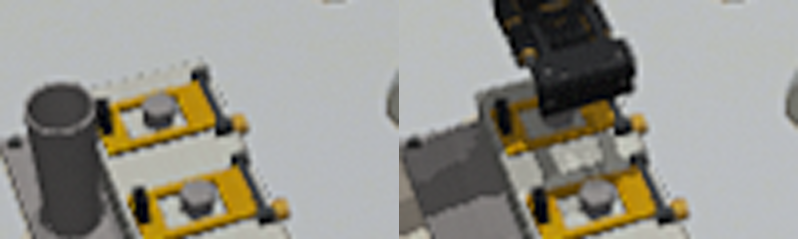

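The bolt is still up in the picture (right half, (565,120)) and nothing is touched yet, so the tips sit higher than the stated TCP. I'll keep going in small steps until contact.

```bash
python3 -m pendant '{"xyz":[[0,0,-0.002],[0,0,-0.001]],"turn":[0,0]}' 0 20;python3 -m pendant '{"xyz":[[0,0,-0.002]],"turn":[0]}' 0 20; python3 - <<'E'
from h import *
p,R,y,o=pose();print(p,o["force"],o["effort"],o["grip_width"])
snap("top","top10.png")
E
```

```text
time_s: 13.0
tool_pos: [0.542, 0.0322, 0.0604]
tool_rot: [113.1, 88.7, -57.8]
force: [0.4, 0.2, -0.6]
grip_width: 0.0004
time_s: 13.12
tool_pos: [0.5422, 0.0322, 0.0584]
tool_rot: [113.7, 88.7, -57.1]
force: [-0.1, 0.4, 2.1]
grip_width: 0.0003
[0.54215582 0.03221328 0.05837327] [-0.12454104  0.36405524  2.14467645] [ 1.95087068e-02 -3.53539717e+01 -5.52973866e+00 -2.71113610e+01
  7.75517640e-02 -7.91329821e-02  1.73412968e-02] 0.000301747403216442
```

View pics/top10.png

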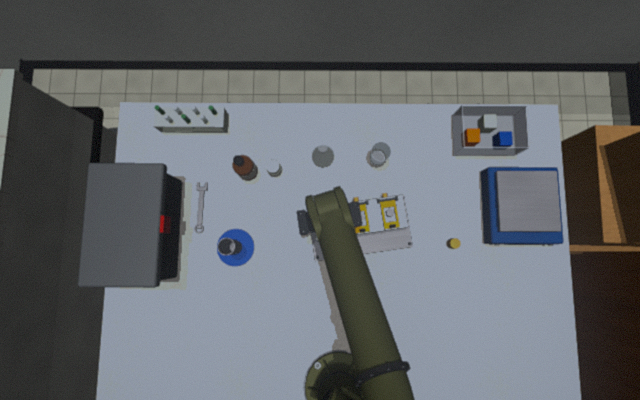

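```bash
python3 -m pendant '{"xyz":[[0,0,-0.002]],"turn":[0]}' 0 20;python3 -m pendant '{"xyz":[[0,0,-0.002]],"turn":[0]}' 0 20
```

```text
time_s: 13.3
tool_pos: [0.5424, 0.0322, 0.0578]
tool_rot: [112.3, 88.6, -58.5]
force: [-6.4, -1.8, 21.1]
grip_width: 0.0004
time_s: 13.42
tool_pos: [0.5424, 0.0322, 0.0579]
tool_rot: [109.5, 88.6, -61.3]
force: [-6.8, -0.4, 17.9]
grip_width: 0.0007
```

Hard stop at 0.0579 with about 20 N. I'll back off and tap bolt 2 for comparison.

```bash
python3 -m pendant '{"xyz":[[0,0,0.02],[0,0,0.03],[0.005,-0.035,0.0],[0.005,-0.04,0],[0.004,-0.02,0],[0,0,0]],"turn":[0,0,0,0,0,0]}' 0 20; python3 - <<'E'
from h import *
p,R,y,o=pose();print(p,y,o["force"])
snap("side","side11.png");snap("top","top11.png")
a=[cv2.resize(cv2.imread(f"pics/{n}.png")[190:250,250:350],None,fx=4,fy=4,interpolation=2) for n in("side0","side11")]
cv2.imwrite("pics/m11.png",np.hstack(a))
for c in("side","top"):
  for d in pinpoint(c,"bolt_1_top")[:4]: print(c,round(d["score"],2),w(c,d["at"]).round(4))
E
```

```text
time_s: 14.18
tool_pos: [0.5567, -0.0635, 0.1101]
tool_rot: [112.0, 88.6, -58.7]
force: [-0.7, 0.9, 0.5]
grip_width: 0.0003
[ 0.55667362 -0.06354273  0.11008729] -80.68333495286494 [-0.66135083  0.85112624  0.47780234]
side 0.49 [0.5369 0.0318 0.0797]
top 0.45 [0.5421 0.0311 0.0827]
```

View pics/m11.png

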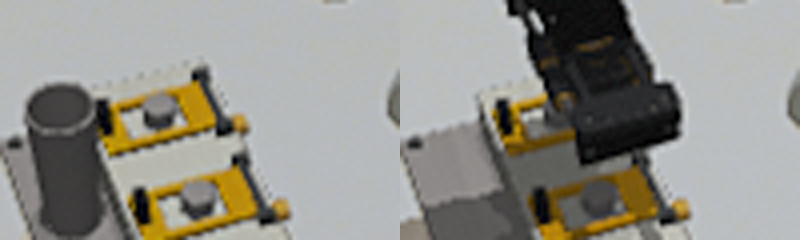

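```bash
python3 -m pendant '{"xyz":[[-0.001,-0.0025,-0.02],[0,0,-0.015],[0,0,-0.004],[0,0,0]],"turn":[0,0,0,0]}' 0 20;python3 -m pendant '{"xyz":[[0,0,-0.003]],"turn":[0]}' 0 20;python3 -m pendant '{"xyz":[[0,0,-0.002]],"turn":[0]}' 0 20;python3 -m pendant '{"xyz":[[0,0,-0.002]],"turn":[0]}' 0 20
```

```text
time_s: 14.88
tool_pos: [0.5541, -0.0598, 0.0673]
tool_rot: [109.5, 88.7, -60.6]
force: [0.3, 0.4, 0.8]
grip_width: 0.0003
time_s: 15.0
tool_pos: [0.5546, -0.0597, 0.0645]
tool_rot: [111.1, 88.7, -59.0]
force: [-0.8, -0.4, 0.4]
grip_width: 0.0002
time_s: 15.12
tool_pos: [0.5547, -0.0597, 0.0626]
tool_rot: [111.8, 88.7, -58.3]
force: [0.0, -0.6, 0.1]
grip_width: 0.0008
time_s: 15.25
tool_pos: [0.555, -0.0598, 0.0608]
tool_rot: [113.0, 88.6, -57.1]
force: [0.1, 0.7, -0.2]
grip_width: 0.0003
```

```bash
python3 -m pendant '{"xyz":[[0,-0.006,0],[0,0,-0.001]],"turn":[0,0]}' 0 20;python3 -m pendant '{"xyz":[[0,0,-0.002]],"turn":[0]}' 0 20;python3 -m pendant '{"xyz":[[0,0,-0.002]],"turn":[0]}' 0 20
```

```text
time_s: 15.5
tool_pos: [0.5552, -0.0666, 0.0599]
tool_rot: [113.4, 88.6, -56.8]
force: [0.6, -0.0, 0.2]
grip_width: 0.0006
time_s: 15.62
tool_pos: [0.5554, -0.0665, 0.0581]
tool_rot: [114.5, 88.6, -55.7]
force: [-1.7, 1.5, 2.8]
grip_width: 0.0005
time_s: 15.75
tool_pos: [0.5555, -0.0664, 0.0578]
tool_rot: [112.7, 88.6, -57.5]
force: [-8.2, 0.4, 21.1]
grip_width: 0.0004
```

Bolt 2 gives the same hard stop at 0.0578, so bolts 1 and 2 both look tight. On to bolt 3.

```bash
python3 -m pendant '{"xyz":[[0,0,0.02],[0,0,0.03],[0.005,-0.035,0.0],[0.005,-0.04,0],[0.005,-0.025,0],[0,0,0]],"turn":[0,0,0,0,0,0]}' 0 20; python3 - <<'E'
from h import *
p,R,y,o=pose();print(p,y,o["force"])
snap("side","side12.png");snap("top","top12.png")
a=[cv2.resize(cv2.imread(f"pics/{n}.png")[190:290,240:340],None,fx=4,fy=4,interpolation=2) for n in("side0","side12")]
cv2.imwrite("pics/m12.png",np.hstack(a))
E
```

```text
time_s: 16.5
tool_pos: [0.5712, -0.1675, 0.1098]
tool_rot: [114.6, 88.5, -55.4]
force: [-0.5, 1.2, -0.3]
grip_width: 0.0
[ 0.57115123 -0.16747375  0.10982695] -79.98305883341739 [-0.50320464  1.24952861 -0.33368404]
```

View pics/m12.png

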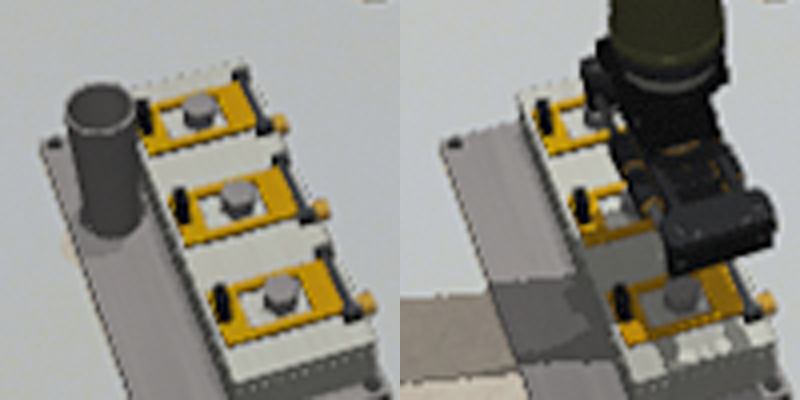

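Caps 1 and 2 are still shut and their bolts are up. Tapping bolt 3.

```bash
python3 -m pendant '{"xyz":[[0,0.001,-0.02],[0,0.001,-0.016],[0,0,-0.005],[0,0,0]],"turn":[-0.01,0,0,0]}' 0 20;python3 -m pendant '{"xyz":[[0,0,-0.003]],"turn":[0]}' 0 20;python3 -m pendant '{"xyz":[[0,0,-0.002]],"turn":[0]}' 0 20;python3 -m pendant '{"xyz":[[0,0,-0.002]],"turn":[0]}' 0 20;python3 -m pendant '{"xyz":[[0,0,-0.002]],"turn":[0]}' 0 20
```

```text
time_s: 17.1
tool_pos: [0.57, -0.1563, 0.0646]
tool_rot: [113.8, 88.8, -56.1]
force: [0.7, 0.2, 1.3]
grip_width: 0.0007
time_s: 17.23
tool_pos: [0.5705, -0.1562, 0.0619]
tool_rot: [115.3, 88.8, -54.7]
force: [-0.3, 0.1, 1.0]
grip_width: 0.0006
time_s: 17.35
tool_pos: [0.5707, -0.1564, 0.06]
tool_rot: [116.0, 88.7, -54.0]
force: [0.7, -0.6, 0.5]
grip_width: 0.0003
time_s: 17.48
tool_pos: [0.5709, -0.1565, 0.0582]
tool_rot: [116.7, 88.7, -53.3]
force: [-0.8, 0.3, 1.6]
grip_width: 0.0004
time_s: 17.6
tool_pos: [0.571, -0.1565, 0.0566]
tool_rot: [116.9, 88.7, -53.1]
force: [-1.8, 0.9, 1.8]
grip_width: 0.0005
```

Bolt 3 yields at about 2 N below 0.0578. Pushing on to its stop, expected at about 0.051.

```bash
python3 -m pendant '{"xyz":[[0,0,-0.003],[0,0,-0.002]],"turn":[0,0]}' 0 20;python3 -m pendant '{"xyz":[[0,0,-0.002]],"turn":[0]}' 0 20;python3 -m pendant '{"xyz":[[0,0,-0.002]],"turn":[0]}' 0 20
```

```text
time_s: 17.85
tool_pos: [0.571, -0.1566, 0.0517]
tool_rot: [116.6, 88.7, -53.4]
force: [-0.6, 0.7, 2.1]
grip_width: 0.0003
time_s: 17.98
tool_pos: [0.5711, -0.1565, 0.0509]
tool_rot: [115.5, 88.7, -54.5]
force: [-6.0, 1.3, 17.3]
grip_width: 0.0002
time_s: 18.1
tool_pos: [0.5711, -0.1566, 0.0509]
tool_rot: [113.0, 88.6, -57.0]
force: [-7.6, 2.3, 17.8]
grip_width: 0.0004
```

Bolt 3 stopped 7.0 mm lower (0.0509 against 0.0579), so it is the loose one and is fully down. Next I'll back off, open halfway and hover over cap 3's tab.

```bash
python3 -m pendant '{"xyz":[[0,0,0.02],[0,0,0.03],[-0.02,-0.007,0.0],[-0.02,-0.008,0],[-0.005,0,0],[0,0,0]],"turn":[0,0,0,0,0,0]}' 0.5 15; python3 - <<'E'
from h import *
p,R,y,o=pose();print(p,y,o["force"],o["grip_width"])
snap("side","side13.png");snap("top","top13.png")
a=[cv2.resize(cv2.imread(f"pics/{n}.png")[190:290,240:340],None,fx=4,fy=4,interpolation=2) for n in("side0","side13")]
cv2.imwrite("pics/m13.png",np.hstack(a))
a=[cv2.resize(cv2.imread(f"pics/{n}.png")[170:270,310:410],None,fx=4,fy=4,interpolation=2) for n in("top0","top13")]
cv2.imwrite("pics/m13t.png",np.hstack(a))
for c in("side","top"):
  for n in ("bolt_3_top","cap_3_tab"):
    for d in pinpoint(c,n)[:4]: print(c,n,round(d["score"],2),w(c,d["at"]).round(4))
E
```

```text
time_s: 18.85
tool_pos: [0.5268, -0.172, 0.1018]
tool_rot: [118.6, 88.5, -51.3]
force: [0.7, 0.8, 0.0]
grip_width: 0.0425
[ 0.5267849  -0.17202926  0.10179993] -79.95225940986089 [0.72472985 0.75937967 0.02683871] 0.04252493589341362
side bolt_3_top 0.54 [ 0.5683 -0.167   0.0724]
side bolt_3_top 0.51 [ 0.4544  0.3552 -0.0007]
side cap_3_tab 0.69 [ 0.5214 -0.177   0.0838]
```

View pics/m13.png

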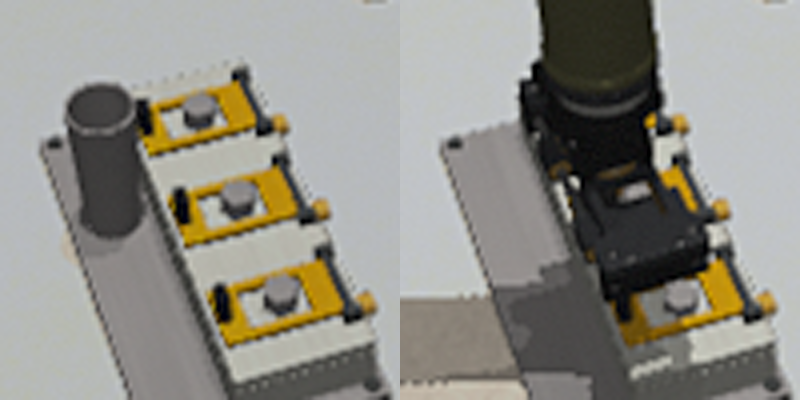

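View pics/m13t.png

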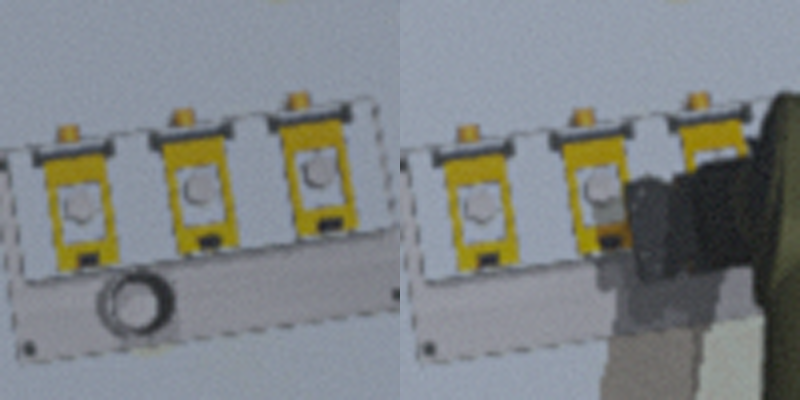

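Bolt 3 is now seen at 0.072 (sunk), and the gripper is over tab 3. Descending in steps.

```bash
python3 -m pendant '{"xyz":[[0,0,-0.015],[0,0,-0.008],[0,0,0]],"turn":[-0.01,0,0]}' 0.5 15
```

```text
time_s: 19.52
tool_pos: [0.5268, -0.1711, 0.0762]
tool_rot: [118.3, 88.6, -52.2]
force: [-0.6, -0.6, 0.4]
grip_width: 0.0438
```

```bash
python3 -m pendant '{"xyz":[[-0.001,-0.001,-0.012],[0,0,-0.008],[0,0,-0.004],[0,0,0]],"turn":[0,0,0,0]}' 0.5 15; python3 - <<'E'
from h import *
p,R,y,o=pose();print(p,y,o["force"],o["grip_width"])
snap("side","side14.png")
cv2.imwrite("pics/m14.png",cv2.resize(cv2.imread("pics/side14.png")[190:300,230:350],None,fx=5,fy=5,interpolation=2))
E
```

```text
time_s: 20.02
tool_pos: [0.5255, -0.1722, 0.0502]
tool_rot: [117.8, 88.6, -52.7]
force: [-0.1, 0.3, 0.1]
grip_width: 0.0432
[ 0.52553374 -0.17221892  0.05017864] -80.48664515879992 [-0.13674864  0.33331912  0.10010618] 0.04320813380177746
```

View pics/m14.png

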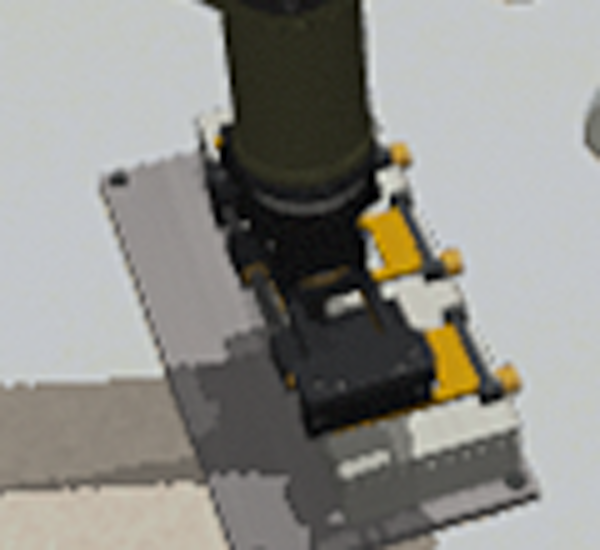

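```bash
python3 -m pendant '{"xyz":[[0,0,0],[0,0,0],[0,0,0],[0,0,0]],"turn":[0,0,0,0]}' 0 15; python3 -m pendant '{"xyz":[[0,0,0]],"turn":[0]}' 0 15
```

```text
time_s: 20.58
tool_pos: [0.5268, -0.1741, 0.0516]
tool_rot: [119.2, 88.4, -51.3]
force: [0.7, -4.2, -0.4]
grip_width: 0.016
time_s: 20.7
tool_pos: [0.5268, -0.1742, 0.0516]
tool_rot: [119.8, 88.4, -50.7]
force: [0.2, -0.1, -2.0]
grip_width: 0.0156
```

The grip closed on 16 mm, which is the tab's width. Lifting along the arc, first to about 20°.

```bash
python3 -m pendant '{"xyz":[[0.002,0.0003,0.0078],[0.0027,0.0004,0.0075],[0.0034,0.0005,0.0073],[0.0038,0.0006,0.007]],"turn":[0,0,0,0]}' 0 15; python3 - <<'E'
from h import *
p,R,y,o=pose();print(p,y,o["force"],o["grip_width"])
snap("side","side15.png")
cv2.imwrite("pics/m15.png",cv2.resize(cv2.imread("pics/side15.png")[190:300,230:350],None,fx=5,fy=5,interpolation=2))
E
```

```text
time_s: 21.2
tool_pos: [0.5383, -0.1723, 0.0821]
tool_rot: [117.2, 88.5, -53.4]
force: [0.8, -1.8, -3.7]
grip_width: 0.0159
[ 0.53833311 -0.17230104  0.08209187] -80.59744743939223 [ 0.8209406  -1.78858481 -3.74141298] 0.01592701014446565
```

View pics/m15.png

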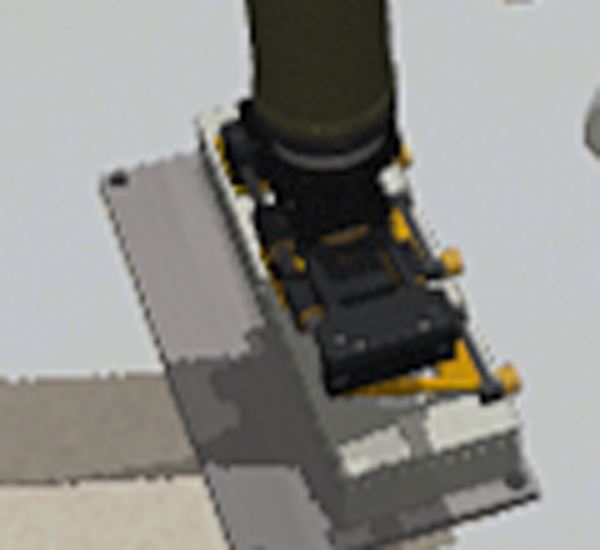

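The cap is tilting up (its edge runs from (390,385) to (480,385)) and forces are low. Continuing.

```bash
python3 -m pendant '{"xyz":[[0.0045,0.0007,0.0066],[0.0051,0.0008,0.0062],[0.0056,0.0009,0.0057],[0.0061,0.0009,0.0052]],"turn":[0,0,0,0]}' 0 15; python3 -m pendant '{"xyz":[[0.0065,0.001,0.0046],[0.0068,0.001,0.0041]],"turn":[0,0]}' 0 15
```

```text
time_s: 21.75
tool_pos: [0.5604, -0.169, 0.1075]
tool_rot: [113.9, 88.6, -56.7]
force: [0.3, -1.7, -3.3]
grip_width: 0.0161
time_s: 22.0
tool_pos: [0.5741, -0.1669, 0.1166]
tool_rot: [112.1, 88.6, -58.6]
force: [0.3, -2.2, -3.8]
grip_width: 0.0155
```

```bash
python3 -m pendant '{"xyz":[[0.0065,0.001,0.0025],[0.006,0.001,0.0015],[0,0,0],[0,0,0]],"turn":[0,0,0,0]}' 0 15; python3 - <<'E'
from h import *
p,R,y,o=pose();print(p,y,o["force"],o["grip_width"])
a=[]
for c,(u,v) in(("side",(220,170)),("top",(300,170))):
    snap(c,c+"16.png"); a.append(cv2.resize(cv2.imread(f"pics/{c}16.png")[v:v+130,u:u+130],(400,400),interpolation=2))
cv2.imwrite("pics/m16.png",np.hstack(a))
for c in("side","top"):
  for n in ("bolt_3_top","cap_3_tab","cup_center","weight","jar","flask","beaker","amber_bottle"):
    for d in pinpoint(c,n)[:2]: print(c,n,round(d["score"],2),w(c,d["at"]).round(4))
E
```

```text
time_s: 22.5
tool_pos: [0.5881, -0.1648, 0.1222]
tool_rot: [111.6, 88.6, -59.1]
force: [-2.0, -1.9, -0.4]
grip_width: 0.0159
[ 0.58808663 -0.16484963  0.12221877] -80.65840064551129 [-2.01872979 -1.94194839 -0.40141429] 0.01593815563926961
side bolt_3_top 0.39 [ 0.569  -0.1652  0.0765]
side cap_3_tab 0.42 [ 0.5873 -0.1669  0.1528]
side cup_center 0.65 [0.4533 0.3565 0.0694]
side weight 0.69 [ 0.472  -0.3887  0.0012]
side jar 0.72 [0.7286 0.2303 0.0013]
side flask 0.9 [ 0.7756  0.0565 -0.001 ]
side beaker 0.97 [ 0.7718 -0.1406 -0.0012]
side beaker 0.68 [4.551e-01 3.580e-01 4.000e-04]
side amber_bottle 0.53 [ 0.7183  0.3171 -0.0008]
top bolt_3_top 0.69 [ 0.7729 -0.1364 -0.0033]
top bolt_3_top 0.24 [0.4959 0.0214 0.0842]
top cup_center 0.65 [0.4531 0.3537 0.0703]
top weight 0.51 [ 0.4727 -0.393  -0.0011]
top jar 0.55 [0.7264 0.2315 0.0022]
top jar 0.17 [0.591  0.4815 0.0015]
top flask 0.87 [0.7783 0.057  0.0044]
top flask 0.38 [0.5373 0.0338 0.0771]
top beaker 0.88 [ 0.7754 -0.1392  0.    ]
top beaker 0.74 [ 0.5509 -0.0673 -0.0028]
top amber_bottle 0.66 [ 0.7232  0.3166 -0.0039]
```

View pics/m16.png

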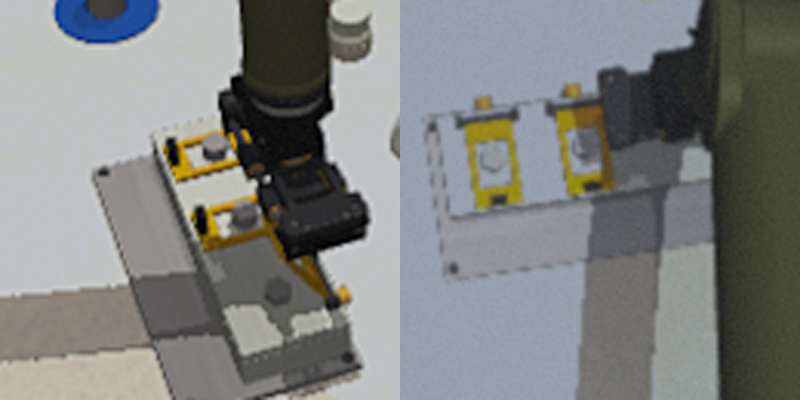

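View pics/side16.png

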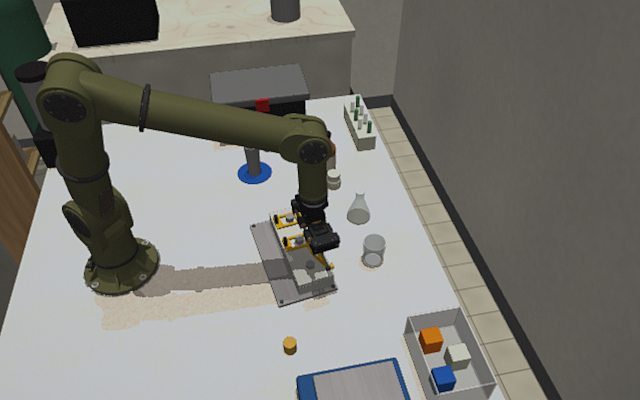

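Cap 3 is clearly raised: the plate edge is steep from (265,230) to (330,295) in the zoom. The tab is seen at z 0.153, which gives about 60°. Caps 1 and 2 are shut, the cup is upright on the mat and the bystanders haven't moved. Handing in.

```bash
python3 -c "
from cell import sign_off,readout
sign_off(); o=readout.get_obs(); print(o['time_s'],o['tool_pos'],o['grip_width'],o['force'])"
```

```text
the job is handed in; nothing more can be done
the job is handed in; nothing more can be done
```

The job is done and handed in at about 23 s; `sign_off` gives no verdict. The cup stands upright on the blue mat, the loose bolt (no. 3, the right-hand one) is fully down, and the gripper is holding its cap open at about 60°.

- **Cup:** after I let go, both cameras placed it near the mat's centre, with its middle 0.07 m above the bench.
- **Bolts:** nos. 1 and 2 stopped hard at the same height, at about 20 N. No. 3 gave way at about 2 N and stopped 7.0 mm lower. The side camera saw its top at 0.072 m straight after; in the last look the network read 0.0765 m (low score, 0.39), which disagrees, but the arm had measured the full 7 mm.
- **Cap:** the jaws closed on 16 mm, which is the tab's width. The 60° comes from the last tab position, 0.153 m high; that was also a low-score reading (0.42), but it agrees with how far the arm moved.
- **Everything else:** caps 1 and 2 look shut. The bottle, flask, jar, beaker and weight were found where they started, to within the networks' error. I did not measure the wrench.

**Height mismatch:** the fingertips touched the bolts with the reported TCP about 22 mm below the bolt tops. I worked from where the fingers actually made contact and did not find the cause.

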